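# Clear the lever stamp and date-stamp a carton

## Robot

A 6-joint arm with a two-finger parallel gripper is mounted at the origin on the work surface. World frame = base frame: x ahead of the robot, y to its left, z up, the work surface at z = 0. Lengths are in m, angles in rad, forces in N, time in s.
With the tool pointing down it reaches from about 0.375 to 0.975 m from the base axis. Payload 3.8 kg.
Tool frame: the origin (TCP) lies at the very end of the fingers, on their centre line; the grasp point (between the pads) lies 19 mm behind it; z points along the fingers, y is the line along which they close (so a half turn about z gives the same grasp; the last joint's range is limited). The gripper opens to 85 mm and grips with 20 to 120 N. Pads are 22 mm wide; open, the fingers measure 114 mm over their backs; the gripper's body (76 mm by 85 mm) begins 54 mm behind the grasp point. The pads swing forward as they close: fully open they stand 13 mm farther back than shut.
Start: joints at [1.192, 0.264, 1.604, -0, 1.274, -0.037], TCP at [0.226, 0.636, 0.231] pointing down, gripper open.
Joint ranges: [-2.63, 2.63], [-0.94, 2.18], [0.31, 2.57], [-1.31, 4.45], [0, 2.66], [-2.55, 2.55]. Speed limits (rad/s): [2.57, 2.57, 3.14, 3.14, 3.14, 3.14].

## Interface

Orientations are given as a rotation vector (axis times angle).
In Python, from workcell import * gives the robot as it stands.
- The arm moves only by the shell command python3 -m crank 'ROWS' [OPENING] [FORCE]. ROWS is JSON, a list that holds one entry, the list of rows, each a list of 6 numbers: the shift along the tool's x, y, z in cm, then the turn, a rotation vector about the tool's x, y, z in rad. In form: [[[dx, dy, dz, ax, ay, az], ...]]. A call has 1 to 8 rows; each row shifts and turns the commanded pose from where the row before left it, along the tool's axes as they then stand; what a row does not reach is not made up. A row lasts 1/12 s, in which the tool goes at most 41.7 mm and 7.16 degrees, less where a joint would pass 70% of its speed; a pose out of reach is approached as far as the arm can. A call with a gripper value outside its range is refused whole. OPENING is the finger opening in cm, from 0 to 8.54, set as the call begins (- or left out, the last holds). The fingers move at their own pace and stop on an object; FORCE is the grip in N (left out, the last holds). Time passes only in rows, so rows that do not move let the fingers close. It gives the time, the measured TCP pose, the force, the opening and the grip force at its end, in the units of the state.
- read_state(): the state, without advancing time (a new reading comes with each control period).
- read_camera(name): name is "side" or "top"; returns the picture (420x560x3 uint8, blue, green, red); there is no depth.
- camera_model(name): a dict with "camera_matrix" (3x3 intrinsics, pixels), "R" (3x3) and "t" (3): a world point X has camera coordinates R X + t. Camera axes: x right, y down, z forward; pixel columns grow to the right and rows downward; lengths in m; the calibration is good to about 2 mm. A picture is of the moment at which its call begins. camera_model takes no time and is no camera call.
- finish_job(): hands the job in; it is judged then, once.
The state is a dict: "time": time; "q": joint angles; "joint_vel": joint speeds; "joint_torque": joint torques, N m; "tool_pos": TCP position; "tcp_rot": TCP orientation; "wrist_force": force on the tool from outside, world axes, zero at the start; "torque": the same for the moment, N m; "width": opening from 0.0 (shut) to 1.0 (fully open); "grip_force": force on a finger pad.
Only numpy, scipy, OpenCV 4.12 (cv2) and the standard library are available. Lean on these libraries where they do the work, as an engineer would, in place of code of your own. Each camera call takes 0.05 s, during which the arm holds its last target. There are 200 camera calls.

## Task

A tall tea carton has been left standing under the raised lever of the date-stamp press. Take it out and stand it upright in the free part of the stock tray, then push the lever's grip down until the stamp meets the long carton waiting on the bed, lean on the grip steadily with about 15 N for a good second (firm, but not crushing the carton), and let the lever come back up. Do not press the lever onto the tea carton, do not shift the long carton, and leave the tin, the sweet jar and the shampoo bottle where they stand.

Things in the scene. Friction and masses are not known exactly. Their poses are not given: they have to be found in the camera images.
- press: grey lever press, fixed. Origin on the table surface; x points away from the lever's grip towards the hinge, y across, z up. Base plate 180 (x -60..120) x 150 x 10 mm; hinge column at x 65..115, y +-26, 128 mm tall; a steel fence 30 mm high at x 30..38 stands behind the long carton
- lever_hinge (a point): hinge axis of the lever, 105 mm above the table, 90 mm behind the press origin (press +x); the axis runs along press y
- lever (a joint): lever angle in rad: 0 = raised (it slopes up 0.40 rad from hinge to grip), grows as the grip is pressed down, 0.40 = level, 0.65 = limit. A spring returns it to 0 (about 3 N at the grip at first, 5 N at 0.5). The stamp meets the long carton somewhere between 0.38 and 0.56, depending on the height of the bed
- lever_grip (a point): point on the top face of the lever's black grip, 245 mm from the hinge axis along the lever and 10 mm above its mid-line. Grip 90 mm long (190 to 280 mm from the hinge), 34 wide, 20 thick; the steel bar between grip and hinge is 24 wide, 16 thick
- stamp_foot (a point): lowest point of the slightly soft, round rubber stamp foot (radius 12, 44 mm wide) under the lever, 90 mm from the hinge axis along the lever and 52 mm below its mid-line
- bed: steel bed plate 56 x 100 x 13 mm of the press, fixed, its height set differently each time; origin at the centre of its underside
- long_carton: flat white carton 50 (x) x 160 (y) x 30 mm, loose, lying on the bed across the press under the stamp; origin at the centre of its underside
- tea_carton: the obstacle: brown carton 52 (x) x 110 (y) x 115 mm tall, about 220 g, standing on the table crosswise under the lever, between the press base and the end of the grip, sticking out more on one side or the other; its top is about 45 mm below the raised lever. Origin at the centre of its underside
- tray: grey low open stock tray, fixed, outside 260 (x) x 170 (y) x 30 mm, walls and floor 5 mm; origin at the centre of its underside. A second brown tea carton, same size, is fixed at its +x end (x 66..118 mm)
- tray_free (a point): centre of the free part of the tray on its inner floor, 35 mm to -x of the tray's centre and 5 mm above its underside; free area 185 (x) x 160 (y) mm
- scale: flat shop scale, fixed, 220 x 200 x 55 mm, the tin stands on it; origin at the centre of its underside. Tray and scale stand one on each side of the press and may be swapped
- tin: round tin, diameter 72, height 70 mm, loose on the scale; leave alone. Origin at the centre of its underside
- sweet_jar: pale translucent jar with a screw lid, diameter 110, height 140 mm, loose; leave alone. Origin at the centre of its underside
- shampoo: shampoo bottle, diameter 56, height 170 mm, loose; leave alone. Origin at the centre of its underside
There are look-alikes about, which are no part of the job. There is more than one size of the tea_carton; the one meant has the size given above.

How it is judged:
By the outcome, as a careful person would: the job done as asked, in the order asked, and still so for the second after the job is handed in, with the robot touching nothing.
It also fails if it takes over 69 s, if anything falls off the work surface, if the arm or the gripper's body presses on something with over 40 N, if the wrist force passes 120 N, or if a joint passes its speed limit or range.

## Working session

There is one attempt and no reset: what is moved stays moved. The work goes in short steps, Python scripts to look and compute and a shell command to move; the robot and the scene stay as the last step left them, time stands still between calls to the robot, and variables do not carry over. Pictures are saved under pics/ and viewed, at most 10 in all, crops included, and the job is handed in when it is done.

```bash
ls; mkdir -p pics; python3 - <<'E'
from workcell import *
import cv2
for n in ("side","top"):
    cv2.imwrite(f"pics/{n}0.png",read_camera(n)); m=camera_model(n); print(n,m["camera_matrix"],m["R"],m["t"], -m["R"].T@m["t"])
s=read_state(); print(s)
E
```

```text
pics
side [[402.02887343   0.         281.43443773]
 [  0.         402.02887343 204.77472307]
 [  0.           0.           1.        ]] [[-0.9812515  -0.19192087  0.01766003]
 [-0.12481921  0.56299861 -0.8169778 ]
 [ 0.14685252 -0.80386501 -0.57639864]] [0.52531695 0.19978334 0.83206673] [0.41821375 0.65721087 0.63354357]
top [[396.61994171   0.         279.78224213]
 [  0.         396.61994171 208.12358184]
 [  0.           0.           1.        ]] [[ 0.02154014 -0.99974041 -0.0074258 ]
 [-0.98415456 -0.01989562 -0.17619297]
 [ 0.17599949  0.01110336 -0.98432764]] [-0.0126831   0.54332927  0.95661192] [ 0.36662997 -0.01249154  1.03725617]
{'time': 0.1, 'q': array([ 1.19209830e+00,  2.64741672e-01,  1.60525035e+00,  2.49165017e-05,
        1.27369225e+00, -3.68880119e-02]), 'joint_vel': array([ 0.00047983, -0.00304762, -0.00351172, -0.00031126,  0.0001065 ,
        0.00227701]), 'joint_torque': array([ 2.94391348e-04, -5.16711366e+01, -3.68590987e+01, -1.45856520e-04,
        6.26837224e-03, -4.11397696e-05]), 'tool_pos': array([0.22599593, 0.6353385 , 0.23003651]), 'tcp_rot': array([-0.53423769, -3.09537183,  0.00320665]), 'wrist_force': array([ 0.36704499, -0.05295465, -0.32692073]), 'torque': array([ 0.0077952 , -0.00665081,  0.0127049 ]), 'grip_force': 0.0, 'width': 1.0012766996302676}
```

View pics/side0.png

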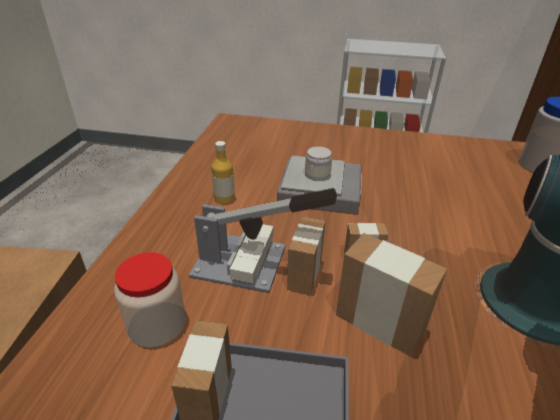

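View pics/top0.png

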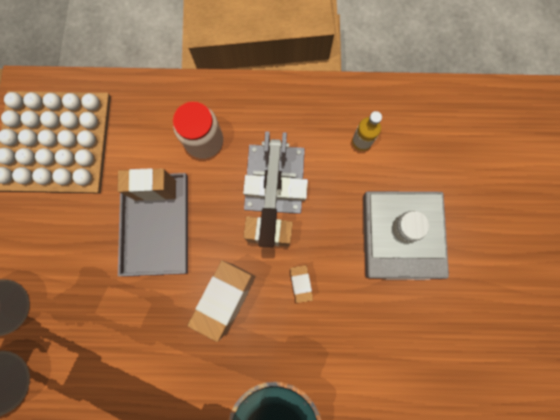

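The tray is to the left (+y) and the scale to the right. The carton under the lever is at top-view pixels (245..293, 218..247), with decoys at (220,300) and (302,285). I'll zoom in on it.

```bash
python3 - <<'E'
import cv2
a=cv2.imread("pics/top0.png")[125:285,105:320]; cv2.imwrite("pics/topc.png",cv2.resize(a,None,fx=3.7,fy=3.7,interpolation=cv2.INTER_CUBIC))
a=cv2.imread("pics/side0.png")[175:300,180:350]; cv2.imwrite("pics/sidec.png",cv2.resize(a,None,fx=4.5,fy=4.5,interpolation=cv2.INTER_CUBIC))
E
```

```text
(no output)
```

View pics/topc.png

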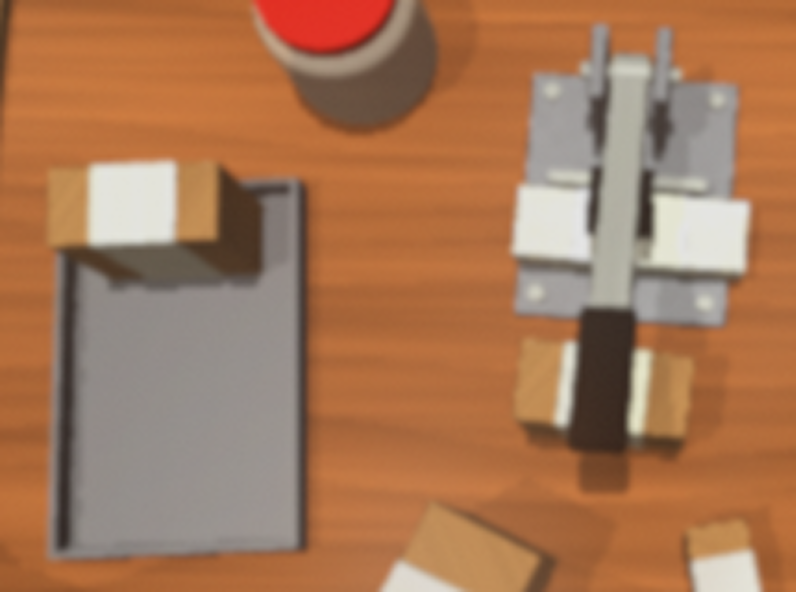

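View pics/sidec.png

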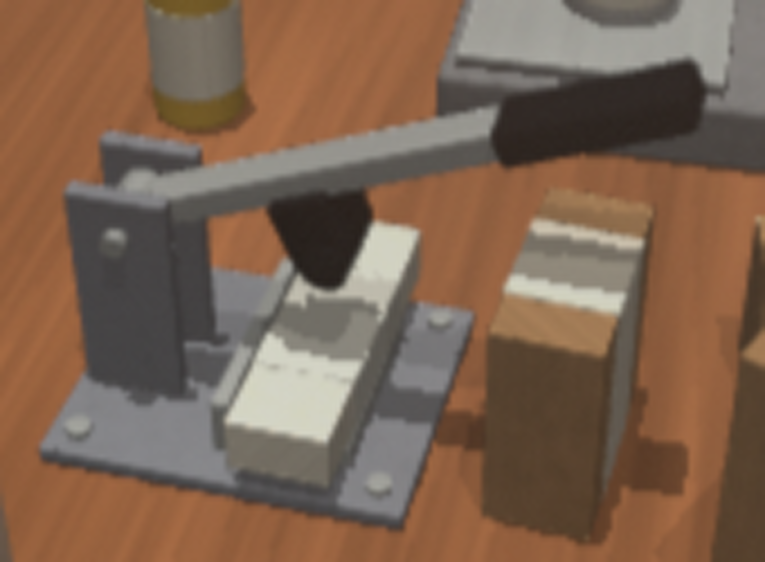

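The crops show the target's top corners at (525,340), (693,358), (686,437) and (517,424). It sticks out almost evenly on both sides of the grip, and the lever is clear of the carton. Next I'll convert these to world coordinates.

```bash
cat > h.py <<'E'
import numpy as np
from workcell import camera_model
def ray(n,u,v,z):
    m=camera_model(n);K=m["camera_matrix"];R=m["R"];c=-R.T@m["t"]
    d=R.T@np.linalg.inv(K)@np.array([u,v,1.]);return c+d*(z-c[2])/d[2]
def tc(u,v,z): return ray("top",u/3.7+105,v/3.7+125,z)
def sc(u,v,z): return ray("side",u/4.5+180,v/4.5+175,z)
E
python3 - <<'E'
from h import *
np.set_printoptions(precision=4,suppress=True)
print("carton top",*[tc(*p,.115)[:2] for p in((525,340),(693,358),(686,437),(517,424))])
print("carton side",*[sc(*p,.115)[:2] for p in((490,335),(606,355),(652,207),(550,192))])
print("carton foot side",*[sc(*p,0)[:2] for p in((485,515),(595,540))])
print("base",*[tc(*p,.01)[:2] for p in((535,73),(738,87),(724,325),(516,313))])
print("tray",*[tc(*p,.03)[:2] for p in((50,557),(302,547),(302,180))])
print("traybox",*[tc(*p,.12)[:2] for p in((48,170),(218,163),(219,244),(50,248))])
print("grip near z.2",*[tc(*p,.2)[:2] for p in((570,445),(628,450))],"far",*[tc(*p,.185)[:2] for p in((583,310),(635,312))])
print("big", *[ray("top",*p,.14)[:2] for p in((222,263),(251,272),(221,340),(190,326))])
print("small", *[ray("top",*p,.08)[:2] for p in((292,268),(308,266),(313,300),(296,303))])
print("longc",*[tc(*p,.05)[:2] for p in((518,185),(749,200),(746,273),(514,257))])
E
```

```text
carton top [0.509  0.0749] [ 0.4996 -0.0322] [ 0.4494 -0.0286] [0.4554 0.078 ]
carton side [0.5075 0.078 ] [0.457  0.0801] [ 0.4487 -0.0273] [ 0.4976 -0.0286]
carton foot side [0.5072 0.0744] [0.4547 0.079 ]
base [0.7232 0.0847] [ 0.7153 -0.0641] [ 0.5388 -0.056 ] [0.5445 0.0919]
tray [0.3666 0.4001] [0.3769 0.2292] [0.6337 0.2454]
traybox [0.6133 0.3876] [0.6201 0.2776] [0.5665 0.273 ] [0.5617 0.3815]
grip near z.2 [0.4358 0.039 ] [0.4337 0.0058] far [0.5168 0.0347] [0.5162 0.004 ]
big [0.3993 0.1246] [0.3808 0.0588] [0.2336 0.119 ] [0.2614 0.1882]
small [ 0.3932 -0.034 ] [ 0.3988 -0.0721] [ 0.3198 -0.0846] [ 0.3121 -0.0447]
longc [0.6278 0.0898] [ 0.6202 -0.0705] [ 0.5686 -0.0689] [0.5766 0.0907]
```

```bash
cat >> h.py <<'E'
from scipy.spatial.transform import Rotation as Ro
from workcell import read_state
np.set_printoptions(precision=4,suppress=True)
def tgt(yaw,th):  # y_tool along (cos yaw, sin yaw), leaning to +y by th
    y=np.array([np.cos(yaw),np.sin(yaw),0]); p=np.array([-y[1],y[0],0])
    z=-np.sin(th)*p+np.array([0,0,-np.cos(th)]); return Ro.from_matrix(np.c_[np.cross(y,z),y,z])
def need(pos=None,rot=None):
    s=read_state();R=Ro.from_rotvec(s["tcp_rot"]);print("t",s["time"],"p",s["tool_pos"],"q",s["q"],"F",s["wrist_force"],"w",s["width"])
    if pos is not None: d=R.inv().apply(np.array(pos)-s["tool_pos"])*100; print("shift cm",d,"rows",np.linalg.norm(d)/4.17)
    if rot is not None: r=(R.inv()*rot).as_rotvec(); print("turn",r,"rows",np.linalg.norm(r)/.125)
E
python3 -c "
from h import *
need((.48,.17,.25),tgt(-.075,.7))"
```

```text
t 0.1 p [0.226  0.6353 0.23  ] q [ 1.1921  0.2647  1.6053  0.      1.2737 -0.0369] F [ 0.367  -0.053  -0.3269] w 1.0012766996302676
shift cm [-39.5289 -35.3316  -1.9265] rows 12.72241645575679
turn [ 0.4534 -0.5951  1.2477] rows 11.638776716474046
```

```bash
python3 -m crank '[[[-2.47,-2.21,-0.12,0,0,0],[-2.47,-2.21,-0.12,0,0,0],[-2.47,-2.21,-0.12,0,0,0],[-2.47,-2.21,-0.12,0,0,0],[-2.47,-2.21,-0.12,0,0,0],[-2.47,-2.21,-0.12,0,0,0],[-2.47,-2.21,-0.12,0,0,0],[-2.47,-2.21,-0.12,0,0,0]]]' 8.5 40
python3 -m crank '[[[-2.47,-2.21,-0.12,0,0,0],[-2.47,-2.21,-0.12,0,0,0],[-2.47,-2.21,-0.12,0,0,0],[-2.47,-2.21,-0.12,0,0,0],[-2.47,-2.21,-0.12,0,0,0],[-2.47,-2.21,-0.12,0,0,0],[-2.47,-2.21,-0.12,0,0,0],[-2.47,-2.21,-0.12,0,0,0]]]'
python3 -m crank '[[[0,0,0,0.028,-0.037,0.078],[0,0,0,0.028,-0.037,0.078],[0,0,0,0.028,-0.037,0.078],[0,0,0,0.028,-0.037,0.078],[0,0,0,0.028,-0.037,0.078],[0,0,0,0.028,-0.037,0.078],[0,0,0,0.028,-0.037,0.078],[0,0,0,0.028,-0.037,0.078]]]'
python3 -m crank '[[[0,0,0,0.028,-0.037,0.078],[0,0,0,0.028,-0.037,0.078],[0,0,0,0.028,-0.037,0.078],[0,0,0,0.028,-0.037,0.078],[0,0,0,0.028,-0.037,0.078],[0,0,0,0.028,-0.037,0.078],[0,0,0,0.028,-0.037,0.078],[0,0,0,0.028,-0.037,0.078]]]'
python3 -c "
from h import *
need((.48,.17,.25),tgt(-.075,.7))"
```

```text
time: 0.77
tool_pos: [0.3533, 0.4014, 0.2404]
tcp_rot: [-0.534, -3.096, 0.001]
wrist_force: [0.4, 0.1, 0.7]
width: 0.995
grip_force: 0.0
time: 1.43
tool_pos: [0.4802, 0.1687, 0.2502]
tcp_rot: [-0.534, -3.095, 0.0]
wrist_force: [0.6, -0.4, -0.2]
width: 0.998
grip_force: 0.0
time: 2.1
tool_pos: [0.4796, 0.1703, 0.2502]
tcp_rot: [1.344, 2.53, -0.389]
wrist_force: [-0.4, 0.0, -0.7]
width: 0.995
grip_force: 0.0
time: 2.77
tool_pos: [0.4797, 0.1705, 0.25]
tcp_rot: [1.897, 1.754, -0.683]
wrist_force: [-0.1, -0.6, 0.4]
width: 0.996
grip_force: 0.0
t 2.7667 p [0.4797 0.1705 0.25  ] q [ 0.6303  0.2287  1.7645 -0.5115  1.6335  0.8046] F [-0.1198 -0.5946  0.3594] w 0.9958380400714265
shift cm [-0.0377  0.0354  0.0316] rows 0.014524018151947453
turn [ 0.0014 -0.0051 -0.0036] rows 0.05138916133307639
```

```bash
python3 -c "
from h import *
need((.481,.133,.179));need((.481,.046,.0755))"
```

```text
t 2.7667 p [0.4797 0.1705 0.25  ] q [ 0.6303  0.2287  1.7645 -0.5115  1.6335  0.8046] F [-0.1198 -0.5946  0.3594] w 0.9958380400714265
shift cm [1.6813 0.3949 7.8435] rows 1.9259868601082744
t 2.7667 p [0.4797 0.1705 0.25  ] q [ 0.6303  0.2287  1.7645 -0.5115  1.6335  0.8046] F [-0.1198 -0.5946  0.3594] w 0.9958380400714265
shift cm [ 1.6465  1.0273 21.3495] rows 5.140881518667166
```

```bash
python3 -m crank '[[[0.42,0.1,1.95,0,0,0],[0.42,0.1,1.95,0,0,0],[0.42,0.1,1.95,0,0,0],[0.42,0.1,1.95,0,0,0],[0,0.2,1.6,0,0,0],[0,0.2,1.6,0,0,0],[0,0.2,1.6,0,0,0],[0,0,0,0,0,0]]]'
python3 - <<'E'
from h import *
from workcell import read_camera
import cv2
need((.481,.046,.0755))
a=read_camera("side")[150:320,180:400]; b=read_camera("top")[170:270,200:330]
a=cv2.resize(a,(560,433)); b=cv2.resize(b,(563,433)); cv2.imwrite("pics/pre.png",cv2.resize(np.hstack([a,b]),(800,309)))
E
```

```text
time: 3.43
tool_pos: [0.4832, 0.1, 0.14]
tcp_rot: [1.895, 1.759, -0.69]
wrist_force: [-0.6, -1.0, 0.9]
width: 0.992
grip_force: 0.0
t 3.4333 p [0.4832 0.1    0.14  ] q [ 0.53    0.2771  1.9295 -0.5621  1.409   0.8339] F [-0.5507 -1.0462  0.9265] w 0.9924497337631484
shift cm [-0.0096  0.2042  8.4133] rows 2.018162399857057
```

View pics/pre.png

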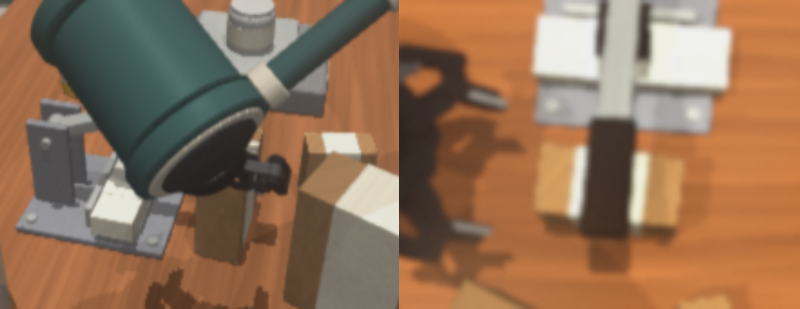

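```bash
python3 -c "
from h import *
f=lambda x,y,z:ray('top',200+(x-400)/3.075,170+y/3.09,z)
print(f(505,101,.15),f(490,230,.15)); print(*[f(*p,.115) for p in((541,144),(537,212),(683,157),(679,228))])"
```

```text
[0.5358 0.1018 0.15  ] [0.4404 0.1088 0.15  ]
[0.5096 0.0774 0.115 ] [0.4577 0.0785 0.115 ] [ 0.5019 -0.0315  0.115 ] [ 0.4479 -0.0293  0.115 ]
```

The fingers straddle the carton's left end and the centre line agrees to within about 5 mm. I'll advance and close.

```bash
python3 -m crank '[[[0,0,1.7,0,0,0],[0,0,1.7,0,0,0],[0,0,1.7,0,0,0],[0,0,1.7,0,0,0],[0,0,1.6,0,0,0],[0,0,0,0,0,0]]]'
python3 -m crank '[[[0,0,0,0,0,0],[0,0,0,0,0,0],[0,0,0,0,0,0],[0,0,0,0,0,0],[0,0,0,0,0,0],[0,0,0,0,0,0],[0,0,0,0,0,0],[0,0,0,0,0,0]]]' 3 40
python3 -c "
from h import *
s=read_state();p=s['tool_pos'];need(p+[0,0,.015]);need(p+[.0,.13,.0])"
```

```text
time: 4.03
tool_pos: [0.4801, 0.0477, 0.077]
tcp_rot: [1.895, 1.759, -0.686]
wrist_force: [-0.4, -0.3, -0.6]
width: 0.999
grip_force: 0.0
time: 4.7
tool_pos: [0.4826, 0.0499, 0.0795]
tcp_rot: [1.895, 1.758, -0.678]
wrist_force: [-2.3, 4.6, 5.6]
width: 0.606
grip_force: 44.8
t 4.7 p [0.4826 0.0499 0.0795] q [ 0.4549  0.3121  2.0202 -0.6181  1.2646  0.8604] F [-2.2738  4.6386  5.6247] w 0.6060285915721235
shift cm [-0.9563  0.0074 -1.1556] rows 0.35971223021582727
t 4.7 p [0.4826 0.0499 0.0795] q [ 0.4549  0.3121  2.0202 -0.6181  1.2646  0.8604] F [-2.2738  4.6386  5.6247] w 0.6060285915721235
shift cm [ 9.9858 -0.9518 -8.2691] rows 3.117505995203837
```

```bash
python3 -m crank '[[[0,0,0,0,0,0],[0,0,0,0,0,0],[-0.32,0,-0.385,0,0,0],[-0.32,0,-0.385,0,0,0],[-0.32,0,-0.385,0,0,0],[0,0,0,0,0,0]]]' 3 65
python3 -m crank '[[[1.25,-0.12,-1.03,0,0,0],[1.25,-0.12,-1.03,0,0,0],[1.25,-0.12,-1.03,0,0,0],[1.25,-0.12,-1.03,0,0,0],[1.25,-0.12,-1.03,0,0,0],[1.25,-0.12,-1.03,0,0,0],[1.25,-0.12,-1.03,0,0,0],[1.25,-0.12,-1.03,0,0,0]]]'
python3 - <<'E'
from h import *
from workcell import read_camera
import cv2
need()
a=read_camera("side")[80:320,100:420]; b=read_camera("top")[120:310,100:330]
cv2.imwrite("pics/out.png",np.hstack([cv2.resize(a,(400,300)),cv2.resize(b,(400,330))[:300]]))
E
```

```text
time: 5.2
tool_pos: [0.482, 0.0489, 0.0941]
tcp_rot: [1.895, 1.758, -0.679]
wrist_force: [0.0, -0.3, -1.9]
width: 0.601
grip_force: 67.3
time: 5.87
tool_pos: [0.4814, 0.1806, 0.0925]
tcp_rot: [1.894, 1.759, -0.681]
wrist_force: [-0.0, -0.0, -2.0]
width: 0.607
grip_force: 67.8
t 5.8667 p [0.4814 0.1806 0.0925] q [ 0.6413  0.408   1.8533 -0.513   1.4014  0.9405] F [-0.0209 -0.0305 -1.9516] w 0.6068241511373997
```

View pics/out.png

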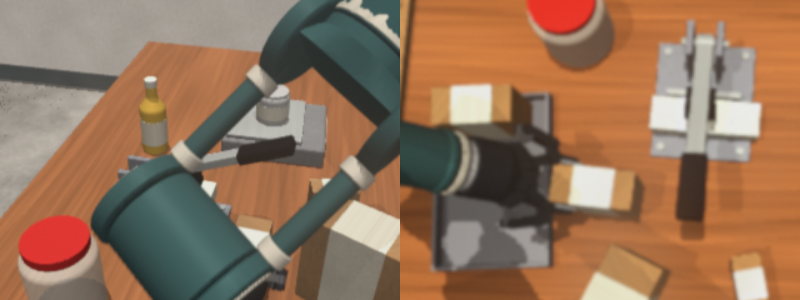

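```bash
python3 -c "
from h import *
need((.481,.1806,.145));R=Ro.from_rotvec(read_state()['tcp_rot']).inv()
print(R.apply([-1.8,16.6,0]),R.apply([0,0,-1]))"
```

```text
t 5.9667 p [0.4821 0.182  0.0926] q [ 0.6425  0.4083  1.8517 -0.5129  1.4002  0.94  ] F [ 0.578  -0.6174 -2.385 ] w 0.6014988592737859
shift cm [-3.4507 -0.0863 -3.9486] rows 1.2577224980642148
[ 12.6553  -2.9746 -10.4783] [ 0.6373 -0.0035  0.7706]
```

```bash
python3 -m crank '[[[-0.86,0,-0.99,0,0,0],[-0.86,0,-0.99,0,0,0],[-0.86,0,-0.99,0,0,0],[-0.86,0,-0.99,0,0,0],[0,0,0,0,0,0]]]'
python3 -m crank '[[[1.57,-0.37,-1.3,0,0,0],[1.57,-0.37,-1.3,0,0,0],[1.57,-0.37,-1.3,0,0,0],[1.57,-0.37,-1.3,0,0,0],[1.57,-0.37,-1.3,0,0,0],[1.57,-0.37,-1.3,0,0,0],[1.57,-0.37,-1.3,0,0,0],[1.57,-0.37,-1.3,0,0,0]]]'
python3 -m crank '[[[0,0,0,0,0,0],[0.64,0,0.77,0,0,0],[0.64,0,0.77,0,0,0],[0.64,0,0.77,0,0,0],[0.64,0,0.77,0,0,0],[0.64,0,0.77,0,0,0],[0,0,0,0,0,0]]]'
python3 - <<'E'
from h import *
from workcell import read_camera
import cv2
need((.4635,.3465,.086))
a=read_camera("side")[:,100:]; b=read_camera("top")[120:310,80:310]
cv2.imwrite("pics/pl.png",np.hstack([cv2.resize(a,(400,365)),cv2.resize(b,(400,330),interpolation=cv2.INTER_CUBIC).repeat(1,0) if 0 else cv2.copyMakeBorder(cv2.resize(b,(400,330)),0,35,0,0,0)]))
E
```

```text
time: 6.38
tool_pos: [0.4832, 0.1779, 0.1494]
tcp_rot: [1.898, 1.756, -0.673]
wrist_force: [-0.5, 0.8, -1.4]
width: 0.595
grip_force: 68.0
time: 7.05
tool_pos: [0.4638, 0.3429, 0.1453]
tcp_rot: [1.896, 1.758, -0.681]
wrist_force: [-0.0, 1.0, -1.6]
width: 0.599
grip_force: 68.1
time: 7.63
tool_pos: [0.4626, 0.3404, 0.0917]
tcp_rot: [1.894, 1.758, -0.688]
wrist_force: [-0.3, -0.8, -1.9]
width: 0.602
grip_force: 68.0
t 7.6333 p [0.4626 0.3404 0.0917] q [ 0.8314  0.5676  1.6122 -0.4062  1.5462  1.0394] F [-0.278  -0.8324 -1.8873] w 0.6016918728845733
shift cm [0.8367 0.0446 0.0397] rows 0.20115040552053776
```

View pics/pl.png

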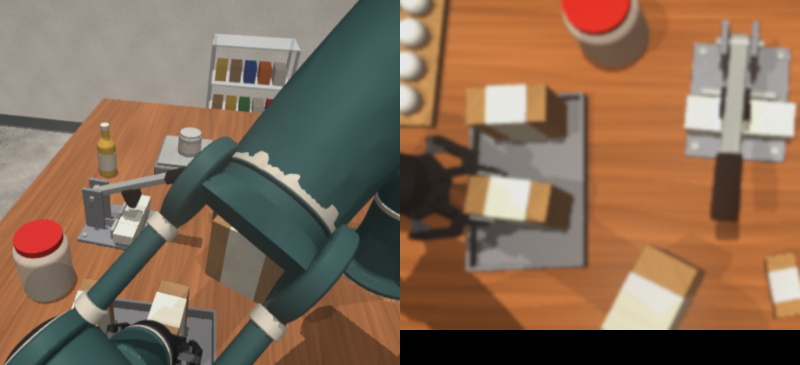

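The carton is over the free part, with its top at roughly (470..550, 175..228) in the top inset. I'll check its centre and then lower it.

```bash
python3 -c "
from h import *
f=lambda x,y,z:ray('top',80+(x-400)/1.739,120+y/1.737,z)
print(*[f(*p,.125)[:2] for p in((472,174),(552,181),(547,229),(466,219))])"
python3 -m crank '[[[0.2,0,0.23,0,0,0],[0.13,0,0.15,0,0,0],[0.13,0,0.15,0,0,0],[0,0,0,0,0,0],[0,0,0,0,0,0]]]'
```

```text
[0.4938 0.3663] [0.4865 0.2582] [0.4224 0.2602] [0.4334 0.3687]
time: 8.15
tool_pos: [0.4639, 0.3425, 0.0879]
tcp_rot: [1.895, 1.759, -0.681]
wrist_force: [-1.1, 0.6, -2.3]
width: 0.603
grip_force: 68.0
```

```bash
python3 -m crank '[[[0.13,0,0.15,0,0,0],[0.1,0,0.11,0,0,0],[0,0,0,0,0,0],[0,0,0,0,0,0]]]'
python3 -m crank '[[[0.06,0,0.08,0,0,0],[0,0,0,0,0,0],[0,0,0,0,0,0]]]'
```

```text
time: 8.48
tool_pos: [0.464, 0.3428, 0.0847]
tcp_rot: [1.895, 1.759, -0.681]
wrist_force: [0.2, 0.7, 0.3]
width: 0.606
grip_force: 68.0
time: 8.73
tool_pos: [0.4641, 0.3428, 0.0847]
tcp_rot: [1.895, 1.758, -0.681]
wrist_force: [-2.5, 0.6, 4.8]
width: 0.598
grip_force: 68.6
```

```bash
python3 -m crank '[[[0,0,0,0,0,0],[0,0,0,0,0,0],[0,0,0,0,0,0],[0,0,0,0,0,0],[0,0,0,0,0,0],[0,0,0,0,0,0]]]' 8.4
python3 -m crank '[[[0,0,-0.7,0,0,0],[0,0,-1.5,0,0,0],[0,0,-2,0,0,0],[0,0,-2.5,0,0,0],[0,0,-2.5,0,0,0],[0,0,-2.5,0,0,0],[0,0,-2.5,0,0,0],[0,0,-2,0,0,0]]]'
python3 -c "
from h import *
# pressing pose: straight down, tool y along world y-ish near q6 mid
need((.47,.25,.28),tgt(.05,0))
need((.47,.25,.28),tgt(1.57,0))"
```

```text
time: 9.23
tool_pos: [0.4639, 0.3424, 0.0832]
tcp_rot: [1.895, 1.759, -0.682]
wrist_force: [0.5, 0.0, 0.2]
width: 0.983
grip_force: 0.0
time: 9.9
tool_pos: [0.4714, 0.4473, 0.2102]
tcp_rot: [1.896, 1.759, -0.679]
wrist_force: [-0.1, 1.2, 0.6]
width: 0.984
grip_force: 0.0
t 9.9 p [0.4714 0.4473 0.2102] q [ 0.9114  0.6117  1.3041 -0.3739  1.8106  1.0067] F [-0.0639  1.1929  0.5668] w 0.9841424178260652
shift cm [-19.6211   1.3318   7.1718] rows 5.01992971305168
turn [-0.0391  0.6902 -0.1195] rows 5.612504925802331
t 9.9 p [0.4714 0.4473 0.2102] q [ 0.9114  0.6117  1.3041 -0.3739  1.8106  1.0067] F [-0.0639  1.1929  0.5668] w 0.9841424178260652
shift cm [-19.6211   1.3318   7.1718] rows 5.01992971305168
turn [-0.5628  0.5287 -1.5722] rows 14.01315262876415
```

```bash
python3 -m crank '[[[0,0,0,0,0.115,-0.02],[0,0,0,0,0.115,-0.02],[0,0,0,0,0.115,-0.02],[0,0,0,0,0.115,-0.02],[0,0,0,0,0.115,-0.02],[0,0,0,0,0.115,-0.02]]]' 0
python3 - <<'E'
from h import *
from workcell import camera_model
m=camera_model("side")
for uv in((222,263),(251,272),(221,340),(190,326)):
  for z in(.1,.14,.18):
    p=ray("top",*uv,z);c=m["camera_matrix"]@(m["R"]@p+m["t"]);print(uv,z,p[:2],c[:2]/c[2])
need((.468,.25,.28),tgt(-.045,0))
E
```

```text
time: 10.4
tool_pos: [0.4717, 0.4468, 0.2102]
tcp_rot: [-2.158, -2.243, 0.031]
wrist_force: [0.4, -0.2, -0.5]
width: 0.125
grip_force: 0.0
(222, 263) 0.1 [0.4008 0.1308] [341.4713 282.9955]
(222, 263) 0.14 [0.3993 0.1246] [344.898  264.6629]
(222, 263) 0.18 [0.3978 0.1185] [348.5066 245.357 ]
(251, 272) 0.1 [0.3814 0.062 ] [354.0263 259.0534]
(251, 272) 0.14 [0.3808 0.0588] [357.0166 242.332 ]
(251, 272) 0.18 [0.3801 0.0556] [360.1735 224.6793]
(221, 340) 0.1 [0.2277 0.1248] [440.3629 295.6646]
(221, 340) 0.14 [0.2336 0.119 ] [442.0647 276.5728]
(221, 340) 0.18 [0.2396 0.1131] [443.8549 256.489 ]
(190, 326) 0.1 [0.2567 0.1971] [427.4088 325.9603]
(190, 326) 0.14 [0.2614 0.1882] [429.5061 304.7232]
(190, 326) 0.18 [0.2661 0.1793] [431.7056 282.4521]
t 10.4 p [0.4717 0.4468 0.2102] q [0.7057 0.2437 1.6686 0.0281 1.2519 0.6579] F [ 0.404  -0.1774 -0.4635] w 0.12457919955930184
shift cm [-19.5983  -1.366   -7.0739] rows 5.007325956164579
turn [-0.0344 -0.0056  0.0836] rows 0.7247667884111412
```

```bash
python3 -m crank '[[[0,0,-2.3,-0.034,-0.006,0.084],[0,0,-2.3,0,0,0],[0,0,-2.3,0,0,0],[0,0,0,0,0,0]]]' 0
python3 -c "
from h import *
need((.466,.021,.225),tgt(-.045,0))"
```

```text
time: 10.73
tool_pos: [0.4742, 0.4476, 0.2842]
tcp_rot: [2.27, 2.166, 0.004]
wrist_force: [0.7, 0.8, 1.2]
width: 0.002
grip_force: 0.0
t 10.7333 p [0.4742 0.4476 0.2842] q [ 0.7202  0.1926  1.5937 -0.0035  1.3527  0.7679] F [0.7456 0.7771 1.1629] w 0.0023024106613737045
shift cm [-42.6523   1.1575   5.9535] rows 10.331248239502765
turn [ 0.0042  0.0007 -0.002 ] rows 0.037552531880132446
```

```bash
python3 -m crank '[[[-3.55,0.1,0,0,0,0],[-3.55,0.1,0,0,0,0],[-3.55,0.1,0,0,0,0],[-3.55,0.1,0,0,0,0],[-3.55,0.1,0,0,0,0],[-3.55,0.1,0,0,0,0],[-3.55,0.1,0,0,0,0],[-3.55,0.1,0,0,0,0]]]' 0
python3 -m crank '[[[-3.55,0.1,0,0,0,0],[-3.55,0.1,0,0,0,0],[-3.55,0.1,0,0,0,0],[-3.55,0.1,0,0,0,0],[0,0,2,0,0,0],[0,0,2,0,0,0],[0,0,1.5,0,0,0],[0,0,0,0,0,0]]]'
python3 - <<'E'
from h import *
from workcell import read_camera
import cv2
need((.466,.021,.225),tgt(-.045,0))
a=read_camera("side")[:,100:]; b=read_camera("top")[120:310,80:310]
cv2.imwrite("pics/pp.png",np.hstack([cv2.resize(a,(400,365)),cv2.copyMakeBorder(cv2.resize(b,(400,330)),0,35,0,0,0)]))
E
```

```text
time: 11.4
tool_pos: [0.4664, 0.1606, 0.2791]
tcp_rot: [2.27, 2.167, -0.012]
wrist_force: [0.6, -0.2, 0.1]
width: 0.004
grip_force: 0.0
time: 12.07
tool_pos: [0.4614, 0.0192, 0.2216]
tcp_rot: [-2.272, -2.167, 0.02]
wrist_force: [-0.5, 0.6, 0.2]
width: -0.004
grip_force: 0.0
t 12.0667 p [0.4614 0.0192 0.2216] q [-0.0067 -0.1343  2.0448 -0.0079  1.2413  0.0435] F [-0.4668  0.5804  0.2289] w -0.0037110403643534945
shift cm [ 0.1977  0.4441 -0.3488] rows 0.14347472860908955
turn [-0.0098  0.0079 -0.0026] rows 0.1029847945119091
```

View pics/pp.png

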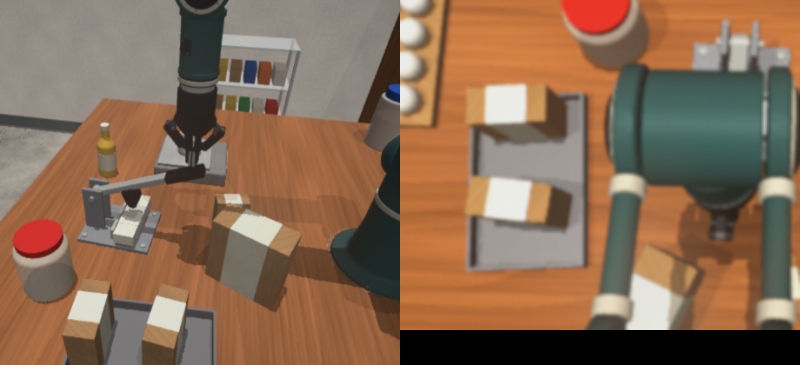

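The carton stands upright in the tray and the closed fingers are just above the grip. I'll start pressing.

```bash
python3 -m crank '[[[0.2,0.2,0.4,0,0,0],[0,0,0.4,0,0,0],[0,-0.03,0.5,0,0,0],[0,-0.06,0.6,0,0,0],[0,-0.08,0.7,0,0,0],[0,-0.1,0.7,0,0,0],[0,-0.1,0.7,0,0,0],[0,0,0,0,0,0]]]'
python3 -m crank '[[[0,-0.1,0.8,0,0,0],[0,-0.1,0.8,0,0,0],[0,-0.1,0.8,0,0,0],[0,-0.1,0.8,0,0,0],[0,-0.1,0.8,0,0,0],[0,-0.05,0.5,0,0,0],[0,0,0,0,0,0]]]'
```

```text
time: 12.83
tool_pos: [0.4614, 0.0214, 0.1834]
tcp_rot: [2.272, 2.167, -0.014]
wrist_force: [0.5, 0.8, 2.9]
width: 0.003
grip_force: 1.2
time: 13.42
tool_pos: [0.4557, 0.0214, 0.1386]
tcp_rot: [2.272, 2.168, -0.014]
wrist_force: [-2.4, 1.3, 4.1]
width: -0.003
grip_force: 1.9
```

```bash
python3 -m crank '[[[0,-0.06,0.5,0,0,0],[0,-0.06,0.5,0,0,0],[0,-0.06,0.5,0,0,0],[0,0,0,0,0,0]]]'
python3 -m crank '[[[0,0,0.25,0,0,0],[0,0,0.25,0,0,0],[0,0,0,0,0,0]]]'
```

```text
time: 13.75
tool_pos: [0.4551, 0.0213, 0.1246]
tcp_rot: [2.27, 2.166, -0.011]
wrist_force: [-0.0, 0.7, 4.2]
width: 0.002
grip_force: 2.0
time: 14.0
tool_pos: [0.4548, 0.0213, 0.1199]
tcp_rot: [2.271, 2.167, -0.012]
wrist_force: [-0.3, 1.4, 4.6]
width: 0.001
grip_force: 2.1
```

```bash
python3 -m crank '[[[0,0,0.2,0,0,0],[0,0,0.2,0,0,0],[0,0,0,0,0,0]]]'
python3 -m crank '[[[0,0,0.2,0,0,0],[0,0,0.2,0,0,0],[0,0,0,0,0,0]]]'
```

```text
time: 14.25
tool_pos: [0.4547, 0.0213, 0.1159]
tcp_rot: [2.271, 2.167, -0.012]
wrist_force: [-0.4, 1.4, 5.1]
width: -0.001
grip_force: 2.2
time: 14.5
tool_pos: [0.4547, 0.0212, 0.1119]
tcp_rot: [2.271, 2.167, -0.012]
wrist_force: [-1.1, 1.3, 4.0]
width: -0.003
grip_force: 2.3
```

```bash
python3 -m crank '[[[0,0,0.2,0,0,0],[0,0,0.2,0,0,0],[0,0,0,0,0,0]]]'
python3 -m crank '[[[0,0,0.2,0,0,0],[0,0,0.1,0,0,0],[0,0,0,0,0,0]]]'
```

```text
time: 14.75
tool_pos: [0.4547, 0.0212, 0.1079]
tcp_rot: [2.271, 2.167, -0.012]
wrist_force: [-2.7, 2.1, 4.7]
width: -0.003
grip_force: 2.4
time: 15.0
tool_pos: [0.4549, 0.0212, 0.1072]
tcp_rot: [2.271, 2.167, -0.012]
wrist_force: [-8.0, 1.7, 17.8]
width: -0.002
grip_force: 9.1
```

```bash
python3 -m crank '[[[0,-0.08,-0.03,0,0,0],[0,0,0,0,0,0]]]'
```

```text
time: 15.17
tool_pos: [0.4548, 0.0212, 0.1073]
tcp_rot: [2.27, 2.166, -0.01]
wrist_force: [-3.6, 1.2, 13.7]
width: -0.004
grip_force: 7.1
```

```bash
python3 -m crank '[[[0,0,0.03,0,0,0],[0,0,0,0,0,0],[0,0,0,0,0,0],[0,0,0,0,0,0]]]'
python3 -m crank '[[[0,0,0,0,0,0],[0,0,0,0,0,0],[0,0,0,0,0,0],[0,0,0,0,0,0],[0,0,0,0,0,0],[0,0,0,0,0,0]]]'
python3 -m crank '[[[0,0,0,0,0,0],[0,0,0,0,0,0],[0,0,0,0,0,0],[0,0,0,0,0,0],[0,0,0,0,0,0],[0,0,0,0,0,0],[0,0,0,0,0,0]]]'
```

```text
time: 15.5
tool_pos: [0.4548, 0.0212, 0.1072]
tcp_rot: [2.27, 2.166, -0.01]
wrist_force: [-6.4, 1.4, 15.8]
width: 0.001
grip_force: 8.0
time: 16.0
tool_pos: [0.4548, 0.0212, 0.1072]
tcp_rot: [2.27, 2.166, -0.01]
wrist_force: [-5.9, 1.2, 15.7]
width: -0.0
grip_force: 8.0
time: 16.58
tool_pos: [0.4548, 0.0212, 0.1072]
tcp_rot: [2.27, 2.166, -0.01]
wrist_force: [-4.9, 1.4, 16.0]
width: -0.001
grip_force: 8.0
```

```bash
python3 -m crank '[[[0,0,0,0,0,0],[0,0,0,0,0,0],[0,0,0,0,0,0],[0,0,0,0,0,0],[0,0,-0.2,0,0,0],[0,0,-0.4,0,0,0],[0,0,-0.6,0,0,0],[0,0.05,-0.8,0,0,0]]]'
python3 -m crank '[[[0,0.08,-0.9,0,0,0],[0,0.08,-0.9,0,0,0],[0,0.08,-0.9,0,0,0],[0,0.08,-0.9,0,0,0],[0,0.08,-0.9,0,0,0],[0,0.08,-0.9,0,0,0],[0,0.08,-0.9,0,0,0],[0,0.08,-0.9,0,0,0]]]'
python3 -m crank '[[[0,0.08,-0.8,0,0,0],[0,0,-0.8,0,0,0],[0,0,-0.8,0,0,0],[0,0,-0.8,0,0,0],[0,0,-1,0,0,0],[0,0,-2,0,0,0],[0,0,-2,0,0,0],[0,0,-2,0,0,0]]]'
python3 -m crank '[[[3.5,0,0,0,0,0],[3.5,0,0,0,0,0],[3.5,0,0,0,0,0],[3.5,0,0,0,0,0],[3.5,0,0,0,0,0],[3,0,0,0,0,0],[0,0,0,0,0,0],[0,0,0,0,0,0]]]'
python3 - <<'E'
from h import *
from workcell import read_camera
import cv2
a=read_camera("side")[:,:]; b=read_camera("top")[80:310,80:460]
cv2.imwrite("pics/end.png",np.hstack([cv2.resize(a,(400,300)),cv2.resize(b,(400,300))]))
need()
E
```

```text
time: 17.25
tool_pos: [0.4553, 0.0211, 0.1258]
tcp_rot: [2.27, 2.166, -0.01]
wrist_force: [1.1, 0.7, 4.4]
width: 0.001
grip_force: 1.9
time: 17.92
tool_pos: [0.4609, 0.0215, 0.1978]
tcp_rot: [2.271, 2.167, -0.013]
wrist_force: [2.6, -0.3, 0.7]
width: 0.004
grip_force: 1.0
time: 18.58
tool_pos: [0.4614, 0.0223, 0.2998]
tcp_rot: [2.272, 2.168, -0.015]
wrist_force: [-0.1, -0.3, 0.5]
width: 0.001
grip_force: 0.0
time: 19.25
tool_pos: [0.4712, 0.2282, 0.2974]
tcp_rot: [2.268, 2.171, -0.015]
wrist_force: [0.2, -0.7, 1.0]
width: 0.002
grip_force: 0.0
t 19.35 p [0.4715 0.2264 0.2975] q [ 0.4041 -0.0559  1.8339 -0.0062  1.3711  0.4519] F [ 0.5945  0.2346 -0.5521] w -0.0037780258271571717
```

View pics/end.png

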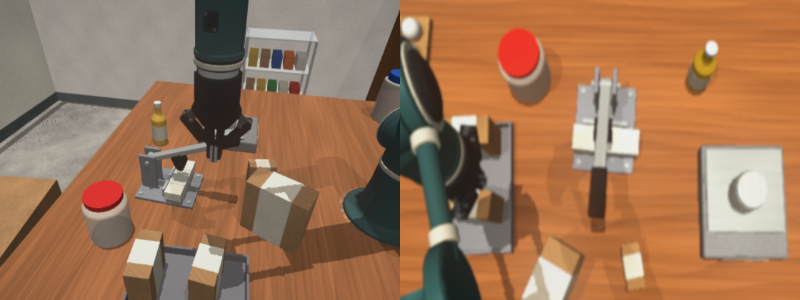

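The lever is back up, the long carton is in place, the tea carton stands upright in the tray, and the robot is touching nothing.

```bash
python3 -c "
from workcell import *
print(finish_job())"
```

```text
the job is handed in; nothing more can be done
None
```

The job is handed in at about 19 s: the tea carton stands upright in the free part of the tray, the lever was pressed onto the long carton at about 15–16 N for over a second and has come back up, and nothing else appears to have moved.

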